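# Load sensor pods into the test jig in reverse and close it

## Task

Move the four coloured sensor pods from the charging docks into the nests of the plywood test jig in reverse order: the pod nearest the robot's end of the dock row goes into the jig's nest farthest from the robot's end, and so on, each standing upright on its nest floor and never tipped over on the way. Then lower the black cover plate over both dowel pins of the jig at once until it lies flat on both end posts, and let go.

Things in the scene. Friction and masses are not known exactly. Their poses are not given: they have to be found in the camera images.
- pod_red: red sensor pod: upright round red cylinder, 34 mm diameter, 50 mm tall, about 90 g, small black lens disc on its top. Origin: centre of its underside, z up. It starts standing in the red dock, its underside 14 mm above the table; the upper 40 mm stand clear of the dock.
- pod_yellow: yellow sensor pod: upright round yellow cylinder, 34 mm diameter, 50 mm tall, about 90 g, small black lens disc on its top. Origin: centre of its underside, z up. It starts standing in the yellow dock, its underside 14 mm above the table; the upper 40 mm stand clear of the dock.
- pod_green: green sensor pod: upright round green cylinder, 34 mm diameter, 50 mm tall, about 90 g, small black lens disc on its top. Origin: centre of its underside, z up. It starts standing in the green dock, its underside 14 mm above the table; the upper 40 mm stand clear of the dock.
- pod_blue: blue sensor pod: upright round blue cylinder, 34 mm diameter, 50 mm tall, about 90 g, small black lens disc on its top. Origin: centre of its underside, z up. It starts standing in the blue dock, its underside 14 mm above the table; the upper 40 mm stand clear of the dock.
- dock_red: red charging dock: open square red cup 50 x 50 x 14 mm, floor and walls 4 mm, fixed on a grey rail 250 x 62 x 10 mm; rim 24 mm above the table. Origin: centre of its underside; x along the row, away from the robot. Four docks in one row, 55 mm pitch, order varies; each starts with the pod of its own colour, so the docks still show the first order later.
- dock_yellow: yellow charging dock: open square yellow cup 50 x 50 x 14 mm, floor and walls 4 mm, fixed on a grey rail 250 x 62 x 10 mm; rim 24 mm above the table. Origin: centre of its underside; x along the row, away from the robot. Four docks in one row, 55 mm pitch, order varies; each starts with the pod of its own colour, so the docks still show the first order later.
- dock_green: green charging dock: open square green cup 50 x 50 x 14 mm, floor and walls 4 mm, fixed on a grey rail 250 x 62 x 10 mm; rim 24 mm above the table. Origin: centre of its underside; x along the row, away from the robot. Four docks in one row, 55 mm pitch, order varies; each starts with the pod of its own colour, so the docks still show the first order later.
- dock_blue: blue charging dock: open square blue cup 50 x 50 x 14 mm, floor and walls 4 mm, fixed on a grey rail 250 x 62 x 10 mm; rim 24 mm above the table. Origin: centre of its underside; x along the row, away from the robot. Four docks in one row, 55 mm pitch, order varies; each starts with the pod of its own colour, so the docks still show the first order later.
- jig: fixed plywood jig 310 (x, along the row, away from the robot) x 56 mm (y). Origin: underside centre, on table. 4 nests at x = -82.5, -27.5, 27.5, 82.5 mm, about 49 x 46 mm, floor 6, walls 16 mm up, brass disc in each. End posts 34 x 50 mm at x = -135, 135 mm, flat tops 62 mm up (6 mm above seated pods); in the middle of each a steel dowel pin 8 mm thick, 22 mm long, top 8 mm tapered to 3 mm.
- cover: loose black plate 310 (x) x 56 (y) x 6 mm, about 250 g, through holes 16 mm wide at x = -135 and 135 mm, y = 0; in its middle an upright light-wood grip bar 70 (x) x 20 mm (y), from 6 to 42 mm above the underside. Origin: centre of its underside, z up. Starts flat on the table; either end may go on either pin.

How it is judged:
By the outcome, as a careful person would: the job done as asked, in the order asked, and still so for the second after the job is handed in, with the robot touching nothing.
It also fails if it takes over 144 s, if anything falls off the work surface, if the arm or the gripper's body presses on something with over 40 N, if the wrist force passes 120 N, or if a joint passes its speed limit or range.

## Robot

A 7-joint arm with a two-finger parallel gripper is mounted at the origin on the work surface. World frame = base frame: x ahead of the robot, y to its left, z up, the work surface at z = 0. Lengths are in m, angles in rad, forces in N, time in s.
With the tool pointing down it reaches from about 0.425 to 0.975 m from the base axis. Payload 16.7 kg.
Tool frame: the origin (TCP) lies at the very end of the fingers, on their centre line; the grasp point (between the pads) lies pinch_z behind it (pinch_z is the distance from the TCP to the grasp point, in m); z points along the fingers, y is the line along which they close (so a half turn about z gives the same grasp; the last joint's range is limited). The gripper opens to 85 mm and grips with 20 to 120 N. Pads are 22 mm wide; open, the fingers measure 114 mm over their backs; the gripper's body (76 mm by 85 mm) begins 54 mm behind the grasp point. The pads swing forward as they close: fully open they stand 13 mm farther back than shut.
Start: joints at [1.163, 0.426, 0.074, 1.606, -0.034, 1.111, -0.067], TCP at [0.172, -0.653, 0.231] pointing down, gripper open.
Joint ranges: [-2.85, 2.85], [-0.5, 2.14], [-1.23, 1.37], [0.21, 2.46], [-1.02, 4.16], [0.16, 2.05], [-2.73, 2.73]. Speed limits (rad/s): [1.89, 1.89, 2.39, 2.39, 3.01, 3.01, 3.01].

## Interface

Orientations are given as a rotation vector (axis times angle).
In Python, from bench import get_state, snapshot, hand_in, search_frame, silhouettes, pinpoint, pinch_z gives the robot as it stands.
- The arm moves only by the tool jog_arm, never from a script. Its argument "commands" is a list of rows, each a list of 7 numbers: the shift along the tool's x, y, z in m, then the turn, a rotation vector about the tool's x, y, z in degrees, then the gripper command: -1 is shut, 1 is fully open, values between are in proportion. In form: [[x, y, z, rx, ry, rz, fingers], ...]. A call has 1 to 10 rows; each row is the pose to reach, as a shift and turn from the pose commanded when the call began, along the tool's axes at that moment; what a row does not reach only later rows make up. A row lasts 1/12 s, in which the tool goes at most 41.7 mm and 7.16 degrees, less where a joint would pass 70% of its speed; a pose out of reach is approached as far as the arm can. A call with a gripper value outside its range is refused whole. The fingers move at their own pace and stop on an object; the grip force is fixed at half the most. Time passes only in rows, so rows that repeat a pose let the fingers close. It gives the time, the measured TCP pose, the force, the opening and the grip force at its end, in the units of the state.
- get_state(): the state, without advancing time (a new reading comes with each control period).
- snapshot(name): name is "scene" or "top" or "wrist"; returns a dict with "frame" (480x640x3 uint8, red, green, blue), "fx", "fy", "cx", "cy" (pixels), "world_from_camera" (4x4, takes a point from camera to world coordinates). Camera axes: x right, y down, z forward; pixel columns grow to the right and rows downward; lengths in m; the calibration is good to about 2 mm. A picture is of the moment at which its call begins. There is no depth.
- hand_in(): hands the job in; it is judged then, once.
Trained networks look in a picture, given as the dict that the camera call returned (one of the last four; its "shot" number tells which), for a name from the list of things; names that differ only in an ending like _2 or _b are one class to them, and where a whole thing is asked for, a point or a joint stands for the part that bears it (a point fixed in the world has none). Each returns a list of dicts, best first, with "confidence" (0 to 1); they miss things now and then, are a little off and sometimes report something else, mostly with a low value. They report only what shows in the picture. A call takes as long as a camera call.
- search_frame(picture, thing): "box" ([left, top, right, bottom] in pixels, round what is visible of it).
- silhouettes(picture, thing): "pixels" (480x640 bool, what is visible of it) and "box" ([left, top, right, bottom] in pixels, round what is visible of it).
- pinpoint(picture, thing): "uv" ([column, row] in pixels: a listed point, or the origin of a listed thing).
The state is a dict: "time_s": time; "joints": joint angles; "joint_vel": joint speeds; "joint_efforts": joint torques, N m; "tcp_pos": TCP position; "orientation": TCP orientation; "ft_force": force on the tool from outside, world axes, zero at the start; "wrist_torque": the same for the moment, N m; "opening": opening from 0.0 (shut) to 1.0 (fully open); "gripper_force": force on a finger pad.
Only numpy, scipy, OpenCV 4.12 (cv2) and the standard library are available. Lean on these libraries where they do the work, as an engineer would, in place of code of your own. Each camera call takes 0.05 s, during which the arm holds its last target. There are 200 camera calls.

## Working session

There is one attempt and no reset: what is moved stays moved. The work goes in short steps, Python scripts to look and compute and a tool call to move; the robot and the scene stay as the last step left them, time stands still between calls to the robot, and variables do not carry over. Pictures are saved under pics/ and viewed, at most 14 in all, crops included, and the job is handed in when it is done.

Besides the shell and the picture viewer there is one more tool, called by a JSON object that holds its "name" and its "arguments", one argument or row to a line. jog_arm: Moves the arm, as the interface text tells. Its arguments: {"type":"object","properties":{"commands":{"type":"array"}},"required":["commands"]}

```bash
mkdir -p pics; ls
cat > h.py <<'E'
from bench import *
import numpy as np, cv2
from scipy.spatial.transform import Rotation as R
def ray(p,uv,z):
    T=p["world_from_camera"]; d=T[:3,:3]@np.array([(uv[0]-p["cx"])/p["fx"],(uv[1]-p["cy"])/p["fy"],1]); o=T[:3,3]
    return o+d*(z-o[2])/d[2]
def proj(p,P):
    T=np.linalg.inv(p["world_from_camera"]); c=T[:3,:3]@np.array(P)+T[:3,3]
    return np.array([p["fx"]*c[0]/c[2]+p["cx"],p["fy"]*c[1]/c[2]+p["cy"]])
def save(p,n): cv2.imwrite("pics/"+n+".png",p["frame"][:,:,::-1])
E
python3 - <<'E'
from h import *
np.set_printoptions(precision=4,suppress=True)
print(get_state(),pinch_z)
for n in ["top","scene"]:
    p=snapshot(n); save(p,n+"0"); print(n,p["world_from_camera"],p["fx"])
    for t,z in [("pod_red",.014),("pod_yellow",.014),("pod_green",.014),("pod_blue",.014),("dock_red",.01),("dock_yellow",.01),("dock_green",.01),("dock_blue",.01),("jig",0),("cover",0)]:
        for r in pinpoint(p,t)[:2]: print(t,r["confidence"],np.array(r["uv"]),ray(p,r["uv"],z))
E
```

```text
pics
{'time_s': 0.0, 'joints': array([ 1.1635,  0.4267,  0.0738,  1.6067, -0.0341,  1.1108, -0.0671]), 'joint_vel': array([-0.0011,  0.0005,  0.0007, -0.0003, -0.0014,  0.0002,  0.0005]), 'joint_efforts': array([ -0.0006, -94.9843,   3.7608, -46.3522,   0.0193,   0.0102,
        -0.    ]), 'tcp_pos': array([ 0.172 , -0.6523,  0.2306]), 'orientation': array([-3.1142, -0.4036,  0.0003]), 'ft_force': array([-0.5185,  0.6131,  0.1528]), 'wrist_torque': array([-0.0168,  0.0432, -0.005 ]), 'gripper_force': 0.0, 'opening': 0.9975580251768035} 0.0187
top [[ 0.0178 -0.9816  0.19    0.3582]
 [-0.9998 -0.0181  0.      0.0232]
 [ 0.0034 -0.19   -0.9818  1.013 ]
 [ 0.      0.      0.      1.    ]] 570.9724828006383
pod_red 0.84 [345.7 223.1] [ 0.5676 -0.0246  0.014 ]
pod_red 0.37 [199.7 242.4] [0.5278 0.2341 0.014 ]
pod_yellow 0.65 [336.5 196.6] [ 0.6161 -0.0076  0.014 ]
pod_yellow 0.63 [201.5 246.5] [0.5205 0.2305 0.014 ]
pod_green 0.6 [351.8 252.2] [ 0.5151 -0.0358  0.014 ]
pod_blue 0.77 [333.4 170.3] [ 0.6653 -0.0013  0.014 ]
dock_red 0.83 [343.  224.8] [ 0.5652 -0.02    0.01  ]
dock_yellow 0.
[... 190 characters left out ...]

scene [[ 0.8195  0.4949 -0.2889  0.7447]
 [ 0.573  -0.7051  0.4177 -0.314 ]
 [ 0.003  -0.5078 -0.8614  0.7149]
 [ 0.      0.      0.      1.    ]] 435.57796068734353
pod_red 0.69 [322.2 275.5] [ 0.561  -0.0288  0.014 ]
pod_yellow 0.96 [352.9 284.8] [ 0.6155 -0.0126  0.014 ]
pod_green 0.87 [295.6 263.1] [ 0.5075 -0.0359  0.014 ]
pod_blue 0.91 [384.4 294.5] [0.6703 0.0032 0.014 ]
dock_red 0.65 [325.5 276.4] [ 0.5658 -0.0252  0.01  ]
dock_yellow 0.89 [351.4 285.4] [ 0.6132 -0.0134  0.01  ]
dock_green 0.81 [298.1 264.6] [ 0.5117 -0.0342  0.01  ]
dock_blue 0.83 [381.3 296.6] [ 0.6675 -0.0015  0.01  ]
jig 0.69 [241.5 372.3] [ 0.5488 -0.2403  0.    ]
cover 0.86 [378.2 177.6] [0.5248 0.2296 0.    ]
```

View pics/top0.png

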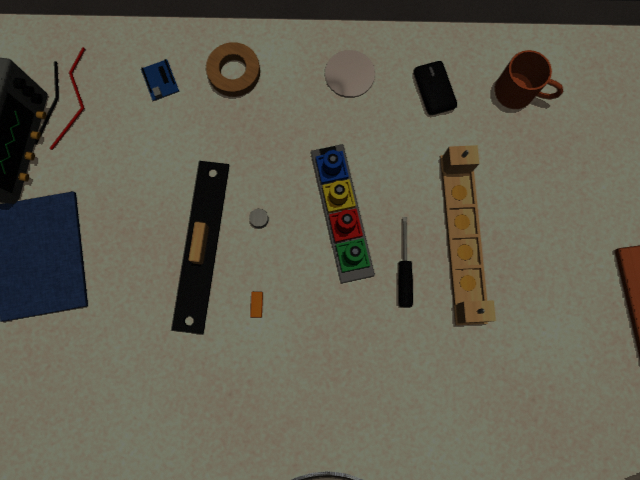

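View pics/scene0.png

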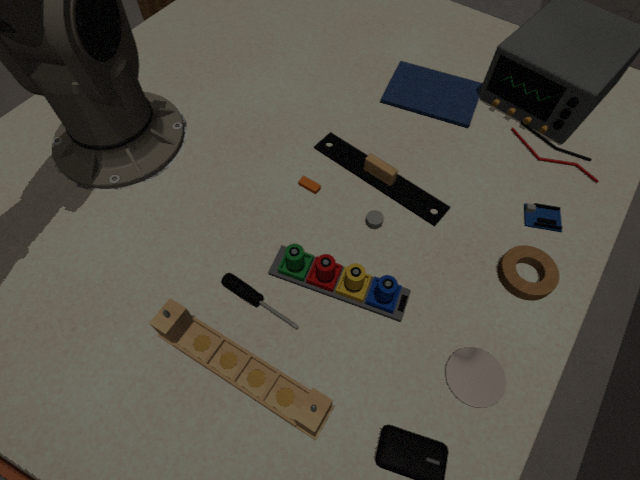

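The top view shows the dock row from near to far as green (351,252), red, yellow, blue (333,165). The jig's pins are near (463,155) and (480,311), and the cover's holes near (212,173) and (189,321). The scene view shows the same order. Next I'll zoom in on the pins and holes.

Run:
```python
from h import *
t=cv2.imread("pics/top0.png"); s=cv2.imread("pics/scene0.png")
def c(i,u,v,w=20): return cv2.resize(i[v-w:v+w,u-w:u+w],(260,260),interpolation=cv2.INTER_CUBIC)
cs=[c(t,463,155),c(t,480,311),c(s,168,313),c(s,313,408)],
m=np.vstack([np.hstack([c(t,463,155),c(t,480,311),c(s,168,316)]),np.hstack([c(s,313,405),c(t,212,173),c(t,189,321)])])
m=np.clip(m.astype(float)*1.6,0,255).astype(np.uint8)
for k in range(0,780,65): cv2.line(m,(k,0),(k,519),(0,255,0) if k%260==0 else (90,120,90),1)
for k in range(0,520,65): cv2.line(m,(0,k),(779,k),(0,255,0) if k%260==0 else (90,120,90),1)
cv2.imwrite("pics/m.png",m)
```

```text
(no output)
```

View pics/m.png

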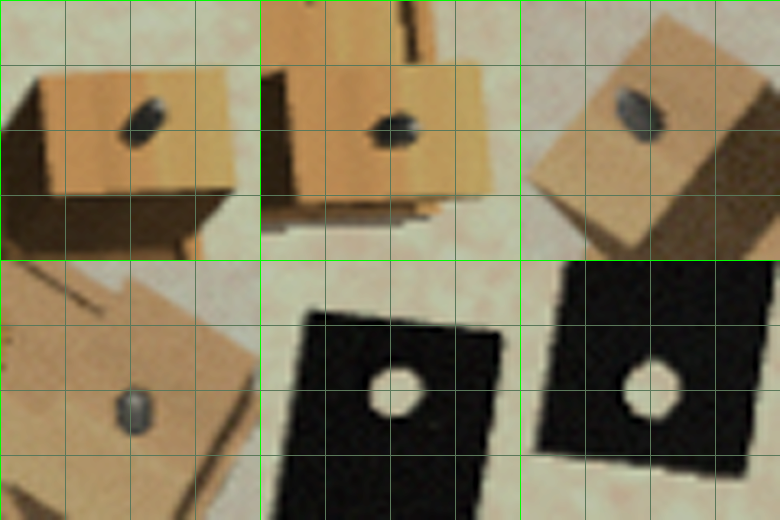

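```bash
python3 - <<'E'
from h import *
np.set_printoptions(precision=4,suppress=True)
p=snapshot("top"); s=snapshot("scene")
def pair(a,b,n):
    d=a-b; print(n,"far",a,"near",b,"mid",(a+b)/2,"len",np.hypot(*d[:2]),"yaw",np.degrees(np.arctan2(d[1],d[0])))
pair(ray(p,(463.8,154.9),.062),ray(p,(479.4,311.0),.062),"jig")
print("scene near post",ray(s,(167.4,315.7),.062))
pair(ray(p,(212.5,172.9),.003),ray(p,(188.9,320.6),.003),"cover")
# lens discs: dark centre of pod tops
for n,c in (("t",p),("s",s)):
  P=[]
  for t in ["green","red","yellow","blue"]:
    m=silhouettes(c,"pod_"+t)[0]; g=cv2.cvtColor(c["frame"],cv2.COLOR_RGB2HSV)[...,1]
    k=m["pixels"]; ys,xs=np.nonzero(k); print(t,m["confidence"],m["box"],xs.mean(),ys.mean(),ray(c,(xs.mean(),ys.mean()),.044))
    P.append(ray(c,(xs.mean(),ys.mean()),.044))
  P=np.array(P)[:,:2]; k=np.arange(4)-1.5
  d=(k[:,None]*P).sum(0)/5; print(n,"ctr",P.mean(0),"pitch",np.hypot(*d),"yaw",np.degrees(np.arctan2(d[1],d[0])))
st=get_state(); print(R.from_rotvec(st["orientation"]).as_matrix())
E
python3 - <<'E'
import cv2
t=cv2.imread("pics/top0.png")[140:290,290:390]; s=cv2.imread("pics/scene0.png")[230:330,260:420]
t=cv2.resize(t,(400,600),interpolation=cv2.INTER_CUBIC)
s=cv2.resize(s,(400,250),interpolation=cv2.INTER_CUBIC)
import numpy as np
m=np.zeros((600,800,3),np.uint8); m[:,:400]=t; m[:250,400:]=s
cv2.imwrite("pics/pods.png",cv2.convertScaleAbs(m,alpha=1.6))
E
```

```text
jig far [ 0.6828 -0.2271  0.062 ] near [ 0.4131 -0.2447  0.062 ] mid [ 0.5479 -0.2359  0.062 ] len 0.27019295131008575 yaw 3.732797882820526
scene near post [ 0.4136 -0.2461  0.062 ]
cover far [0.6595 0.2204 0.003 ] near [0.3907 0.2474 0.003 ] mid [0.5251 0.2339 0.003 ] len 0.2701249520805883 yaw -5.725994348612881
green 0.89 [346.8, 240.4, 366.2, 265.6] 354.01977401129943 252.5084745762712 [ 0.51   -0.0379  0.044 ]
red 0.6 [335.0, 208.8, 355.5, 233.6] 345.7369791666667 221.11197916666666 [ 0.5648 -0.0232  0.044 ]
yellow 0.57 [327.8, 177.2, 348.9, 205.1] 337.9273182957393 192.68421052631578 [ 0.6154 -0.0091  0.044 ]
blue 0.91 [325.1, 152.0, 343.1, 178.3] 331.8813559322034 162.34382566585955 [0.6707 0.0023 0.044 ]
t ctr [ 0.5902 -0.017 ] pitch 0.05495242452728849 yaw 14.184606784735566
green 0.78 [284.2, 242.3, 305.4, 275.9] 294.7693836978131 257.7972166998012 [ 0.5103 -0.0403  0.044 ]
red 0.6 [316.1, 253.1, 336.7, 286.0] 325.36046511627904 267.7887596899225 [ 0.565  -0.0257  0.044 ]
yellow 0.87 [345.6, 260.6, 366.7, 293.5] 354.48091603053433 277.82824427480915 [ 0.6163 -0.013   0.044 ]
blue 0.75 [377.4, 275.5, 395.6, 304.8] 386.12948207171314 289.1195219123506 [ 0.671  -0.0002  0.044 ]
s ctr [ 0.5906 -0.0198] pitch 0.05496195169574654 yaw 13.983957470148482
[[ 0.967   0.2549  0.    ]
 [ 0.2549 -0.967   0.0001]
 [ 0.0001 -0.0001 -1.    ]]
```

View pics/pods.png

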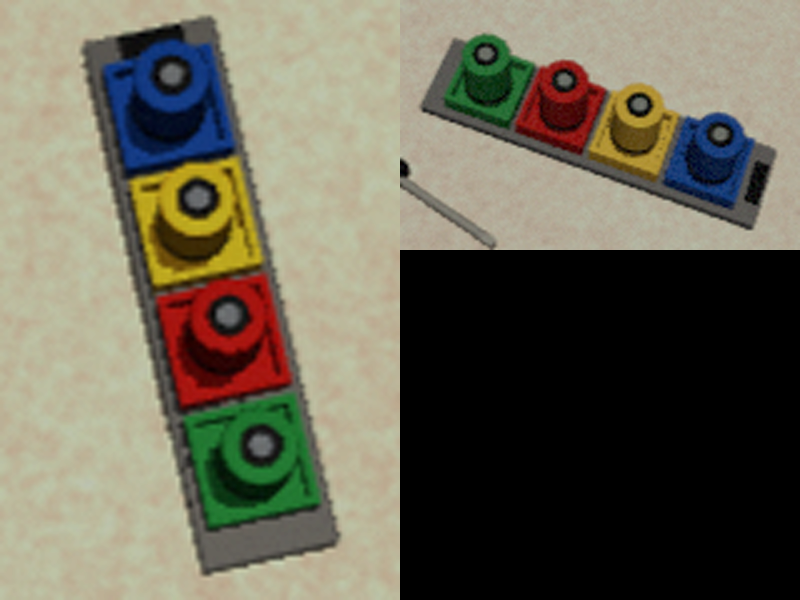

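The crop shows all four lenses clearly, each standing within its own dock, and I'll take the lens centres from it.

```bash
cat >> h.py <<'E'
np.set_printoptions(precision=4,suppress=True)
def to(x,y,z,yaw):
    """tool-frame shift (mm) and turn (deg) from the measured pose to tool-down TCP pose with tool x at yaw"""
    st=get_state(); A=R.from_rotvec(st["orientation"]); c,s_=np.cos(np.radians(yaw)),np.sin(np.radians(yaw))
    B=R.from_matrix([[c,s_,0],[s_,-c,0],[0,0,-1]])
    print("to",(x,y,z),"shift mm",np.round(A.inv().apply(np.array([x,y,z])-st["tcp_pos"])*1e3,1),"turn",np.round((A.inv()*B).as_rotvec(degrees=True),2))
E
python3 - <<'E'
from h import *
p=snapshot("top"); s=snapshot("scene")
T=dict(g=(354.6,250.9),r=(346.6,218.4),y=(338.9,189.4),b=(332.9,158.1)); S=dict(g=(294.2,250.9),r=(325.3,261.7),y=(354.9,271.3),b=(386.9,283.3))
for k in T: print(k,ray(p,T[k],.064),ray(s,S[k],.064))
m=np.array([.548,-.2363]);d=np.array([np.cos(np.radians(3.75)),np.sin(np.radians(3.75))])
for k in (.0825,.0275,-.0275,-.0825): print("nest",k,m+k*d)
g=(ray(p,T['g'],.064)+ray(s,S['g'],.064))/2
to(g[0],g[1],.13,14.1)
E
```

```text
g [ 0.5096 -0.0376  0.064 ] [ 0.5085 -0.0382  0.064 ]
r [ 0.5653 -0.0237  0.064 ] [ 0.5638 -0.0249  0.064 ]
y [ 0.616 -0.01   0.064] [ 0.6143 -0.0115  0.064 ]
b [0.6719 0.0011 0.064 ] [0.6689 0.0001 0.064 ]
nest 0.0825 [ 0.6303 -0.2309]
nest 0.0275 [ 0.5754 -0.2345]
nest -0.0275 [ 0.5206 -0.2381]
nest -0.0825 [ 0.4657 -0.2417]
to (np.float64(0.5090702150513946), np.float64(-0.03791737956839667), 0.13) shift mm [ 482.5 -508.6  101.3] turn [ 0.   -0.    0.67]
```

{"name": "jog_arm", "arguments": {
  "commands": [
    [0.4825, -0.5086, 0, 0, 0, 0.7, 0.5],
    [0.4825, -0.5086, 0, 0, 0, 0.7, 0.5],
    [0.4825, -0.5086, 0, 0, 0, 0.7, 0.5],
    [0.4825, -0.5086, 0, 0, 0, 0.7, 0.5],
    [0.4825, -0.5086, 0, 0, 0, 0.7, 0.5],
    [0.4825, -0.5086, 0, 0, 0, 0.7, 0.5],
    [0.4825, -0.5086, 0, 0, 0, 0.7, 0.5],
    [0.4825, -0.5086, 0, 0, 0, 0.7, 0.5],
    [0.4825, -0.5086, 0, 0, 0, 0.7, 0.5],
    [0.4825, -0.5086, 0, 0, 0, 0.7, 0.5]
  ]
}}

```text
time_s: 2.53
tcp_pos: [0.3728, -0.2855, 0.2317]
orientation: [3.117, 0.384, 0.001]
ft_force: [1.8, -0.7, 0.4]
opening: 0.75
gripper_force: 0.0
```

Run:
```python
from h import *
to(.509,-.038,.13,14.1)
```

```text
to (0.509, -0.038, 0.13) shift mm [ 192.2 -207.1  101.6] turn [ 0.04 -0.02 -0.04]
```

{"name": "jog_arm", "arguments": {
  "commands": [
    [0.1922, -0.2071, 0.1016, 0, 0, 0, 0.5],
    [0.1922, -0.2071, 0.1016, 0, 0, 0, 0.5],
    [0.1922, -0.2071, 0.1016, 0, 0, 0, 0.5],
    [0.1922, -0.2071, 0.1016, 0, 0, 0, 0.5],
    [0.1922, -0.2071, 0.1016, 0, 0, 0, 0.5],
    [0.1922, -0.2071, 0.1016, 0, 0, 0, 0.5],
    [0.1922, -0.2071, 0.1016, 0, 0, 0, 0.5],
    [0.1922, -0.2071, 0.1016, 0, 0, 0, 0.5],
    [0.1922, -0.2071, 0.1016, 0, 0, 0, 0.5],
    [0.1922, -0.2071, 0.1016, 0, 0, 0, 0.5]
  ]
}}

```text
time_s: 3.37
tcp_pos: [0.5083, -0.0394, 0.1295]
orientation: [-3.118, -0.387, 0.001]
ft_force: [-0.8, -1.4, -0.0]
opening: 0.752
gripper_force: 0.0
```

Run:
```python
from h import *
to(.509,-.038,.03,14.1)
p=snapshot("wrist"); save(p,"w1"); print(p["fx"],p["world_from_camera"])
for k,q in dict(g=(.509,-.038,.064),r=(.5645,-.0243,.064),y=(.6152,-.0108,.064)).items(): print(k,proj(p,q))
```

```text
to (0.509, -0.038, 0.03) shift mm [ 1.1 -1.2 99.5] turn [-0.02  0.04  0.04]
406.8223738895159 [[ 0.2441 -0.9167 -0.3163  0.5903]
 [-0.9697 -0.2308 -0.0794 -0.0186]
 [-0.0002  0.3261 -0.9453  0.2708]
 [ 0.      0.      0.      1.    ]]
g [311.9471 258.235 ]
r [312.3075 152.4724]
y [310.6216  36.8609]
```

View pics/w1.png

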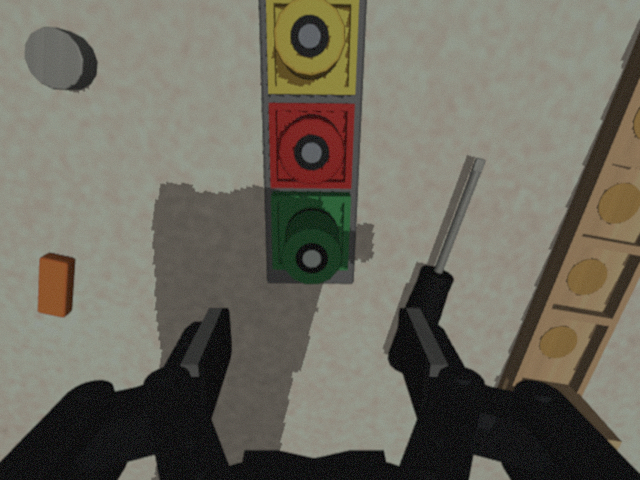

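The wrist view agrees with the predictions: green lens at (312,258), red at (312,152), yellow at (310,36). Now I'll descend and grip.

{"name": "jog_arm", "arguments": {
  "commands": [
    [0.001, -0.001, 0.035, 0, 0, 0, 0.5],
    [0.001, -0.001, 0.065, 0, 0, 0, 0.5],
    [0.001, -0.001, 0.085, 0, 0, 0, 0.5],
    [0.001, -0.001, 0.098, 0, 0, 0, 0.5],
    [0.001, -0.001, 0.098, 0, 0, 0, 0.5],
    [0.001, -0.001, 0.098, 0, 0, 0, -1],
    [0.001, -0.001, 0.098, 0, 0, 0, -1],
    [0.001, -0.001, 0.098, 0, 0, 0, -1],
    [0.001, -0.001, 0.098, 0, 0, 0, -1],
    [0.001, -0.001, 0.098, 0, 0, 0, -1]
  ]
}}

```text
time_s: 4.25
tcp_pos: [0.5099, -0.0391, 0.0333]
orientation: [3.117, 0.383, 0.003]
ft_force: [-2.1, -2.1, 7.0]
opening: 0.381
gripper_force: 58.9
```

{"name": "jog_arm", "arguments": {
  "commands": [
    [0, 0, 0, 0, 0, 0, -1],
    [0, 0, 0, 0, 0, 0, -1],
    [0, 0, 0, 0, 0, 0, -1],
    [0, 0, -0.01, 0, 0, 0, -1],
    [0, 0, -0.03, 0, 0, 0, -1],
    [0, 0, -0.06, 0, 0, 0, -1],
    [0, 0, -0.09, 0, 0, 0, -1],
    [0, 0, -0.11, 0, 0, 0, -1],
    [0, 0, -0.11, 0, 0, 0, -1],
    [0, 0, -0.11, 0, 0, 0, -1]
  ]
}}

```text
time_s: 5.08
tcp_pos: [0.51, -0.0387, 0.144]
orientation: [3.117, 0.384, 0.006]
ft_force: [-0.8, -0.1, -0.5]
opening: 0.382
gripper_force: 59.6
```

Run:
```python
from h import *
to(.6303,-.2309,.14,3.75)
```

```text
to (0.6303, -0.2309, 0.14) shift mm [ 70.  215.7   4.6] turn [ 0.06 -0.21 10.3 ]
```

{"name": "jog_arm", "arguments": {
  "commands": [
    [0.035, 0.0, 0, 0, 0, 3, -1],
    [0.035, 0.04, 0, 0, 0, 6, -1],
    [0.07, 0.08, 0, 0, 0, 10.3, -1],
    [0.07, 0.12, 0, 0, 0, 10.3, -1],
    [0.07, 0.16, 0, 0, 0, 10.3, -1],
    [0.07, 0.195, 0, 0, 0, 10.3, -1],
    [0.07, 0.2157, 0, 0, 0, 10.3, -1],
    [0.07, 0.2157, 0, 0, 0, 10.3, -1],
    [0.07, 0.2157, 0, 0, 0, 10.3, -1],
    [0.07, 0.2157, 0, 0, 0, 10.3, -1]
  ]
}}

```text
time_s: 5.92
tcp_pos: [0.629, -0.2297, 0.1411]
orientation: [-3.139, -0.104, 0.002]
ft_force: [-0.3, 0.5, -0.4]
opening: 0.382
gripper_force: 59.8
```

Run:
```python
from h import *
for i in range(3): to(.6303,-.2309,.026,3.75); get_state()
p=snapshot("wrist"); save(p,"w2"); 
for k in (.0825,.0275,-.0275): q=np.r_[np.array([.548,-.2363])+k*np.array([np.cos(np.radians(3.75)),np.sin(np.radians(3.75))]),.007]; print(proj(p,q))
q=np.r_[np.array([.548,-.2363])+.135*np.array([np.cos(np.radians(3.75)),np.sin(np.radians(3.75))]),.084]; print("pin",proj(p,q))
```

```text
to (0.6303, -0.2309, 0.026) shift mm [  1.3   1.4 115.1] turn [-0.07  0.06  0.05]
to (0.6303, -0.2309, 0.026) shift mm [  1.3   1.4 115.1] turn [-0.07  0.06  0.05]
to (0.6303, -0.2309, 0.026) shift mm [  1.3   1.4 115.1] turn [-0.07  0.06  0.05]
[316.1996 221.4395]
[316.0011 291.6   ]
[315.8246 353.9711]
pin [317.2323 163.8881]
```

View pics/w2.png

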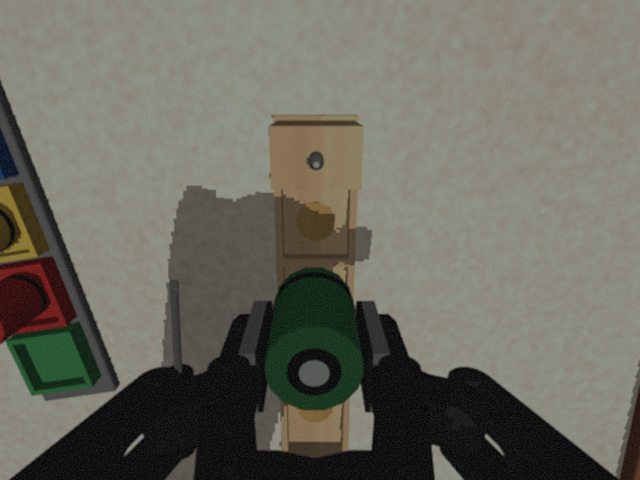

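The brass disc of the far nest is at (315,221) as predicted, and the held pod is upright. Next I'll lower it.

{"name": "jog_arm", "arguments": {
  "commands": [
    [0.001, 0.001, 0.03, 0, 0, 0, -1],
    [0.001, 0.001, 0.06, 0, 0, 0, -1],
    [0.001, 0.001, 0.085, 0, 0, 0, -1],
    [0.001, 0.001, 0.1, 0, 0, 0, -1],
    [0.001, 0.001, 0.11, 0, 0, 0, -1],
    [0.001, 0.001, 0.1145, 0, 0, 0, -1],
    [0.001, 0.001, 0.1155, 0, 0, 0, -1],
    [0.001, 0.001, 0.1155, 0, 0, 0, -1],
    [0.001, 0.001, 0.1155, 0, 0, 0, -0.1],
    [0.001, 0.001, 0.1155, 0, 0, 0, 0.3]
  ]
}}

```text
time_s: 6.8
tcp_pos: [0.6313, -0.2318, 0.0275]
orientation: [3.139, 0.103, 0.003]
ft_force: [0.5, -0.1, 0.6]
opening: 0.576
gripper_force: 0.0
```

{"name": "jog_arm", "arguments": {
  "commands": [
    [0, 0, 0, 0, 0, 0, 0.5],
    [0, 0, 0, 0, 0, 0, 0.5],
    [0, 0, 0, 0, 0, 0, 0.5],
    [0, 0, -0.02, 0, 0, 0, 0.5],
    [0, 0, -0.05, 0, 0, 0, 0.5],
    [0, 0, -0.09, 0, 0, 0, 0.5],
    [0, 0, -0.12, 0, 0, 0, 0.5],
    [0, 0, -0.12, 0, 0, 0, 0.5],
    [0, 0, -0.12, 0, 0, 0, 0.5],
    [0, 0, -0.12, 0, 0, 0, 0.5]
  ]
}}

```text
time_s: 7.63
tcp_pos: [0.6303, -0.2316, 0.1461]
orientation: [3.14, 0.103, -0.0]
ft_force: [0.1, 0.1, -1.5]
opening: 0.753
gripper_force: 0.0
```

Run:
```python
from h import *
to(.5645,-.0243,.145,14.1)
p=snapshot("wrist")
q=(.6303,-.2309,.056); print(proj(p,q)); save(p,"w3")
```

```text
to (0.5645, -0.0243, 0.145) shift mm [ -52.  -211.2    1.1] turn [  0.     0.01 -10.34]
[313.0386 244.4479]
```

View pics/w3.png

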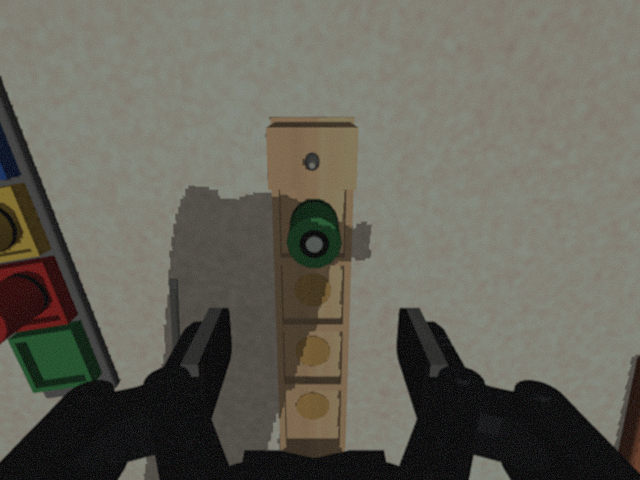

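Green stands upright in the far nest, its lens at (314,244) as predicted. Red is next.

{"name": "jog_arm", "arguments": {
  "commands": [
    [-0.01, -0.04, 0, 0, 0, -3, 0.5],
    [-0.02, -0.08, 0, 0, 0, -6, 0.5],
    [-0.03, -0.12, 0, 0, 0, -10.3, 0.5],
    [-0.04, -0.16, 0, 0, 0, -10.3, 0.5],
    [-0.052, -0.195, 0, 0, 0, -10.3, 0.5],
    [-0.052, -0.211, 0, 0, 0, -10.3, 0.5],
    [-0.052, -0.211, 0, 0, 0, -10.3, 0.5],
    [-0.052, -0.211, 0, 0, 0, -10.3, 0.5],
    [-0.052, -0.211, 0, 0, 0, -10.3, 0.5]
  ]
}}

```text
time_s: 8.43
tcp_pos: [0.5646, -0.0253, 0.1455]
orientation: [3.118, 0.384, -0.002]
ft_force: [-1.1, -0.8, -0.4]
opening: 0.748
gripper_force: 0.0
```

Run:
```python
from h import *
to(.5645,-.0243,.032,14.1)
```

```text
to (0.5645, -0.0243, 0.032) shift mm [  0.3  -1.  113.5] turn [-0.01  0.07 -0.07]
```

{"name": "jog_arm", "arguments": {
  "commands": [
    [0, -0.001, 0.035, 0, 0, 0, 0.5],
    [0, -0.001, 0.065, 0, 0, 0, 0.5],
    [0, -0.001, 0.095, 0, 0, 0, 0.5],
    [0, -0.001, 0.11, 0, 0, 0, 0.5],
    [0, -0.001, 0.113, 0, 0, 0, 0.5],
    [0, -0.001, 0.113, 0, 0, 0, -1],
    [0, -0.001, 0.113, 0, 0, 0, -1],
    [0, -0.001, 0.113, 0, 0, 0, -1],
    [0, -0.001, 0.113, 0, 0, 0, -1],
    [0, -0.001, 0.113, 0, 0, 0, -1]
  ]
}}

```text
time_s: 9.27
tcp_pos: [0.5655, -0.0238, 0.0345]
orientation: [3.118, 0.384, 0.003]
ft_force: [-0.2, -0.5, 8.6]
opening: 0.38
gripper_force: 59.6
```

{"name": "jog_arm", "arguments": {
  "commands": [
    [0, 0, 0, 0, 0, 0, -1],
    [0, 0, 0, 0, 0, 0, -1],
    [0, 0, 0, 0, 0, 0, -1],
    [0, 0, -0.01, 0, 0, 0, -1],
    [0, 0, -0.03, 0, 0, 0, -1],
    [0, 0, -0.06, 0, 0, 0, -1],
    [0, 0, -0.09, 0, 0, 0, -1],
    [0, 0, -0.11, 0, 0, 0, -1],
    [0, 0, -0.11, 0, 0, 0, -1],
    [0, 0, -0.11, 0, 0, 0, -1]
  ]
}}

```text
time_s: 10.1
tcp_pos: [0.5652, -0.0236, 0.1452]
orientation: [3.117, 0.384, 0.005]
ft_force: [-0.7, 0.3, -1.8]
opening: 0.382
gripper_force: 59.6
```

{"name": "jog_arm", "arguments": {
  "commands": [
    [-0.005, 0.03, 0, 0, 0, 3, -1],
    [-0.01, 0.06, 0, 0, 0, 6, -1],
    [-0.02, 0.1, 0, 0, 0, 10.3, -1],
    [-0.03, 0.135, 0, 0, 0, 10.3, -1],
    [-0.04, 0.17, 0, 0, 0, 10.3, -1],
    [-0.0406, 0.195, 0, 0, 0, 10.3, -1],
    [-0.0406, 0.2065, 0, 0, 0, 10.3, -1],
    [-0.0406, 0.2065, 0, 0, 0, 10.3, -1],
    [-0.0406, 0.2065, 0, 0, 0, 10.3, -1],
    [-0.0406, 0.2065, 0, 0, 0, 10.3, -1]
  ]
}}

```text
time_s: 10.93
tcp_pos: [0.5752, -0.232, 0.1427]
orientation: [-3.139, -0.106, 0.001]
ft_force: [0.1, 0.3, -1.5]
opening: 0.379
gripper_force: 59.8
```

Run:
```python
from h import *
to(.5754,-.2345,.025,3.75)
```

```text
to (0.5754, -0.2345, 0.025) shift mm [  0.1   2.7 117.7] turn [-0.07  0.04  0.1 ]
```

{"name": "jog_arm", "arguments": {
  "commands": [
    [0, 0.002, 0.03, 0, 0, 0, -1],
    [0, 0.002, 0.06, 0, 0, 0, -1],
    [0, 0.002, 0.085, 0, 0, 0, -1],
    [0, 0.002, 0.1, 0, 0, 0, -1],
    [0, 0.002, 0.11, 0, 0, 0, -1],
    [0, 0.002, 0.115, 0, 0, 0, -1],
    [0, 0.002, 0.1165, 0, 0, 0, -1],
    [0, 0.002, 0.1165, 0, 0, 0, -1],
    [0, 0.002, 0.1165, 0, 0, 0, -0.1],
    [0, 0.002, 0.1165, 0, 0, 0, 0.3]
  ]
}}

```text
time_s: 11.77
tcp_pos: [0.5761, -0.2358, 0.0277]
orientation: [3.139, 0.103, 0.002]
ft_force: [-1.2, -0.4, 1.3]
opening: 0.575
gripper_force: 0.0
```

{"name": "jog_arm", "arguments": {
  "commands": [
    [0, 0, 0, 0, 0, 0, 0.5],
    [0, 0, 0, 0, 0, 0, 0.5],
    [0, 0, 0, 0, 0, 0, 0.5],
    [0, 0, -0.02, 0, 0, 0, 0.5],
    [0, 0, -0.05, 0, 0, 0, 0.5],
    [0, 0, -0.09, 0, 0, 0, 0.5],
    [0, 0, -0.12, 0, 0, 0, 0.5],
    [0, 0, -0.12, 0, 0, 0, 0.5],
    [0, 0, -0.12, 0, 0, 0, 0.5],
    [0, 0, -0.12, 0, 0, 0, 0.5]
  ]
}}

```text
time_s: 12.6
tcp_pos: [0.5752, -0.2357, 0.1466]
orientation: [3.14, 0.103, -0.0]
ft_force: [0.3, 0.6, -0.7]
opening: 0.751
gripper_force: 0.0
```

Run:
```python
from h import *
to(.6152,-.0108,.145,14.1)
```

```text
to (0.6152, -0.0108, 0.145) shift mm [  54.7 -221.8    1.6] turn [  0.01   0.   -10.34]
```

{"name": "jog_arm", "arguments": {
  "commands": [
    [0.01, -0.04, 0, 0, 0, -3, 0.5],
    [0.02, -0.08, 0, 0, 0, -6, 0.5],
    [0.03, -0.12, 0, 0, 0, -10.3, 0.5],
    [0.04, -0.16, 0, 0, 0, -10.3, 0.5],
    [0.0547, -0.195, 0, 0, 0, -10.3, 0.5],
    [0.0547, -0.2215, 0, 0, 0, -10.3, 0.5],
    [0.0547, -0.2215, 0, 0, 0, -10.3, 0.5],
    [0.0547, -0.2215, 0, 0, 0, -10.3, 0.5],
    [0.0547, -0.2215, 0, 0, 0, -10.3, 0.5]
  ]
}}

```text
time_s: 13.35
tcp_pos: [0.6149, -0.0118, 0.1456]
orientation: [3.118, 0.384, -0.003]
ft_force: [0.3, 0.5, 0.2]
opening: 0.752
gripper_force: 0.0
```

Run:
```python
from h import *
to(.6152,-.0108,.032,14.1)
p=snapshot("wrist"); save(p,"w4")
print(proj(p,(.6152,-.0108,.064)),proj(p,(.6704,.0006,.064)))
for t in("pod_yellow","pod_blue"):
  for r in silhouettes(p,t)[:1]: print(t,r["confidence"],r["box"])
```

```text
to (0.6152, -0.0108, 0.032) shift mm [  0.8  -0.9 113.6] turn [-0.    0.11 -0.04]
[312.5258 248.5072] [316.7543 150.9373]
pod_yellow 0.95 [281.3, 202.3, 338.7, 273.3]
pod_blue 0.84 [286.3, 116.4, 348.6, 183.0]
```

{"name": "jog_arm", "arguments": {
  "commands": [
    [0, -0.001, 0.035, 0, 0, 0, 0.5],
    [0, -0.001, 0.065, 0, 0, 0, 0.5],
    [0, -0.001, 0.095, 0, 0, 0, 0.5],
    [0, -0.001, 0.11, 0, 0, 0, 0.5],
    [0, -0.001, 0.113, 0, 0, 0, 0.5],
    [0, -0.001, 0.113, 0, 0, 0, -1],
    [0, -0.001, 0.113, 0, 0, 0, -1],
    [0, -0.001, 0.113, 0, 0, 0, -1],
    [0, -0.001, 0.113, 0, 0, 0, -1],
    [0, -0.001, 0.113, 0, 0, 0, -1]
  ]
}}

```text
time_s: 14.33
tcp_pos: [0.6163, -0.0103, 0.0354]
orientation: [3.118, 0.384, 0.004]
ft_force: [-1.2, -1.0, 9.1]
opening: 0.378
gripper_force: 59.7
```

{"name": "jog_arm", "arguments": {
  "commands": [
    [0, 0, 0, 0, 0, 0, -1],
    [0, 0, 0, 0, 0, 0, -1],
    [0, 0, 0, 0, 0, 0, -1],
    [0, 0, -0.01, 0, 0, 0, -1],
    [0, 0, -0.03, 0, 0, 0, -1],
    [0, 0, -0.06, 0, 0, 0, -1],
    [0, 0, -0.09, 0, 0, 0, -1],
    [0, 0, -0.11, 0, 0, 0, -1],
    [0, 0, -0.11, 0, 0, 0, -1],
    [0, 0, -0.11, 0, 0, 0, -1]
  ]
}}

```text
time_s: 15.17
tcp_pos: [0.616, -0.0101, 0.1458]
orientation: [3.117, 0.384, 0.005]
ft_force: [-1.0, -0.3, -2.4]
opening: 0.383
gripper_force: 59.6
```

{"name": "jog_arm", "arguments": {
  "commands": [
    [-0.02, 0.025, 0, 0, 0, 3, -1],
    [-0.04, 0.055, 0, 0, 0, 6, -1],
    [-0.06, 0.085, 0, 0, 0, 10.3, -1],
    [-0.085, 0.115, 0, 0, 0, 10.3, -1],
    [-0.11, 0.145, 0, 0, 0, 10.3, -1],
    [-0.13, 0.175, 0, 0, 0, 10.3, -1],
    [-0.147, 0.1975, 0, 0, 0, 10.3, -1],
    [-0.147, 0.1975, 0, 0, 0, 10.3, -1],
    [-0.147, 0.1975, 0, 0, 0, 10.3, -1],
    [-0.147, 0.1975, 0, 0, 0, 10.3, -1]
  ]
}}

```text
time_s: 16.0
tcp_pos: [0.5204, -0.2368, 0.1432]
orientation: [-3.139, -0.103, 0.001]
ft_force: [-0.8, 0.2, -0.7]
opening: 0.378
gripper_force: 59.8
```

Run:
```python
from h import *
to(.5206,-.2381,.025,3.75)
```

```text
to (0.5206, -0.2381, 0.025) shift mm [  0.2   1.4 118.2] turn [-0.05  0.04  0.02]
```

{"name": "jog_arm", "arguments": {
  "commands": [
    [0, 0.001, 0.03, 0, 0, 0, -1],
    [0, 0.001, 0.06, 0, 0, 0, -1],
    [0, 0.001, 0.085, 0, 0, 0, -1],
    [0, 0.001, 0.1, 0, 0, 0, -1],
    [0, 0.001, 0.11, 0, 0, 0, -1],
    [0, 0.001, 0.115, 0, 0, 0, -1],
    [0, 0.001, 0.117, 0, 0, 0, -1],
    [0, 0.001, 0.117, 0, 0, 0, -1],
    [0, 0.001, 0.117, 0, 0, 0, -0.1],
    [0, 0.001, 0.117, 0, 0, 0, 0.3]
  ]
}}

```text
time_s: 16.83
tcp_pos: [0.5215, -0.2382, 0.0275]
orientation: [3.139, 0.104, 0.002]
ft_force: [-0.1, -0.1, -0.0]
opening: 0.576
gripper_force: 0.0
```

{"name": "jog_arm", "arguments": {
  "commands": [
    [0, 0, 0, 0, 0, 0, 0.5],
    [0, 0, 0, 0, 0, 0, 0.5],
    [0, 0, 0, 0, 0, 0, 0.5],
    [0, 0, -0.02, 0, 0, 0, 0.5],
    [0, 0, -0.05, 0, 0, 0, 0.5],
    [0, 0, -0.09, 0, 0, 0, 0.5],
    [0, 0, -0.12, 0, 0, 0, 0.5],
    [0, 0, -0.12, 0, 0, 0, 0.5],
    [0, 0, -0.12, 0, 0, 0, 0.5],
    [0, 0, -0.12, 0, 0, 0, 0.5]
  ]
}}

```text
time_s: 17.67
tcp_pos: [0.5204, -0.2384, 0.1465]
orientation: [-3.14, -0.103, 0.0]
ft_force: [0.1, -0.4, -0.8]
opening: 0.749
gripper_force: 0.0
```

Run:
```python
from h import *
to(.6704,.0006,.145,14.1)
```

```text
to (0.6704, 0.0006, 0.145) shift mm [ 165.3 -228.6    1.4] turn [ -0.     0.01 -10.34]
```

{"name": "jog_arm", "arguments": {
  "commands": [
    [0.02, -0.03, 0, 0, 0, -3, 0.5],
    [0.04, -0.06, 0, 0, 0, -6, 0.5],
    [0.06, -0.09, 0, 0, 0, -10.3, 0.5],
    [0.085, -0.12, 0, 0, 0, -10.3, 0.5],
    [0.11, -0.15, 0, 0, 0, -10.3, 0.5],
    [0.135, -0.18, 0, 0, 0, -10.3, 0.5],
    [0.16, -0.21, 0, 0, 0, -10.3, 0.5],
    [0.1655, -0.2285, 0, 0, 0, -10.3, 0.5],
    [0.1655, -0.2285, 0, 0, 0, -10.3, 0.5],
    [0.1655, -0.2285, 0, 0, 0, -10.3, 0.5]
  ]
}}

```text
time_s: 18.5
tcp_pos: [0.6701, 0.0022, 0.1447]
orientation: [-3.117, -0.389, 0.004]
ft_force: [-0.7, -0.3, -0.2]
opening: 0.751
gripper_force: 0.0
```

Run:
```python
from h import *
to(.6704,.0006,.032,14.1)
```

```text
to (0.6704, 0.0006, 0.032) shift mm [  0.2   1.7 112.7] turn [-0.07  0.16  0.12]
```

{"name": "jog_arm", "arguments": {
  "commands": [
    [0, 0.001, 0.035, 0, 0, 0, 0.5],
    [0, 0.001, 0.065, 0, 0, 0, 0.5],
    [0, 0.001, 0.095, 0, 0, 0, 0.5],
    [0, 0.001, 0.11, 0, 0, 0, 0.5],
    [0, 0.001, 0.112, 0, 0, 0, 0.5],
    [0, 0.001, 0.112, 0, 0, 0, -1],
    [0, 0.001, 0.112, 0, 0, 0, -1],
    [0, 0.001, 0.112, 0, 0, 0, -1],
    [0, 0.001, 0.112, 0, 0, 0, -1],
    [0, 0.001, 0.112, 0, 0, 0, -1]
  ]
}}

```text
time_s: 19.33
tcp_pos: [0.6723, -0.0006, 0.0368]
orientation: [3.118, 0.384, 0.005]
ft_force: [-1.3, -0.3, 9.2]
opening: 0.379
gripper_force: 59.6
```

{"name": "jog_arm", "arguments": {
  "commands": [
    [0, 0, 0, 0, 0, 0, -1],
    [0, 0, 0, 0, 0, 0, -1],
    [0, 0, 0, 0, 0, 0, -1],
    [0, 0, -0.01, 0, 0, 0, -1],
    [0, 0, -0.03, 0, 0, 0, -1],
    [0, 0, -0.06, 0, 0, 0, -1],
    [0, 0, -0.09, 0, 0, 0, -1],
    [0, 0, -0.11, 0, 0, 0, -1],
    [0, 0, -0.11, 0, 0, 0, -1],
    [0, 0, -0.11, 0, 0, 0, -1]
  ]
}}

```text
time_s: 20.17
tcp_pos: [0.6719, -0.0005, 0.1471]
orientation: [3.117, 0.385, 0.005]
ft_force: [-0.9, 0.7, -1.6]
opening: 0.378
gripper_force: 59.6
```

{"name": "jog_arm", "arguments": {
  "commands": [
    [-0.025, 0.015, 0, 0, 0, 3, -1],
    [-0.055, 0.035, 0, 0, 0, 6, -1],
    [-0.085, 0.06, 0, 0, 0, 10.3, -1],
    [-0.118, 0.083, 0, 0, 0, 10.3, -1],
    [-0.15, 0.107, 0, 0, 0, 10.3, -1],
    [-0.182, 0.13, 0, 0, 0, 10.3, -1],
    [-0.215, 0.153, 0, 0, 0, 10.3, -1],
    [-0.245, 0.175, 0, 0, 0, 10.3, -1],
    [-0.2575, 0.185, 0, 0, 0, 10.3, -1],
    [-0.2575, 0.185, 0, 0, 0, 10.3, -1]
  ]
}}

```text
time_s: 21.0
tcp_pos: [0.4627, -0.2461, 0.1442]
orientation: [3.14, 0.094, -0.004]
ft_force: [1.4, 0.8, -0.4]
opening: 0.381
gripper_force: 59.6
```

{"name": "jog_arm", "arguments": {
  "commands": [
    [0, 0, 0, 0, 0, 0, -1],
    [0, 0, 0, 0, 0, 0, -1]
  ]
}}

```text
time_s: 21.17
tcp_pos: [0.4664, -0.2419, 0.1444]
orientation: [-3.139, -0.104, 0.001]
ft_force: [0.0, 0.8, -1.0]
opening: 0.379
gripper_force: 59.6
```

Run:
```python
from h import *
to(.4657,-.2417,.025,3.75)
```

```text
to (0.4657, -0.2417, 0.025) shift mm [ -0.7  -0.1 119.4] turn [-0.04  0.02  0.04]
```

{"name": "jog_arm", "arguments": {
  "commands": [
    [0, 0, 0.03, 0, 0, 0, -1],
    [0, 0, 0.06, 0, 0, 0, -1],
    [0, 0, 0.085, 0, 0, 0, -1],
    [0, 0, 0.1, 0, 0, 0, -1],
    [0, 0, 0.11, 0, 0, 0, -1],
    [0, 0, 0.114, 0, 0, 0, -1],
    [0, 0, 0.116, 0, 0, 0, -1],
    [0, 0, 0.116, 0, 0, 0, -1],
    [0, 0, 0.116, 0, 0, 0, -0.1],
    [0, 0, 0.116, 0, 0, 0, 0.3]
  ]
}}

```text
time_s: 22.0
tcp_pos: [0.4671, -0.2426, 0.0296]
orientation: [3.139, 0.104, 0.002]
ft_force: [0.8, -0.2, 0.0]
opening: 0.577
gripper_force: 0.0
```

{"name": "jog_arm", "arguments": {
  "commands": [
    [0, 0, 0, 0, 0, 0, 0.5],
    [0, 0, 0, 0, 0, 0, 0.5],
    [0, 0, 0, 0, 0, 0, 0.5],
    [0, 0, -0.02, 0, 0, 0, 0.5],
    [0, 0, -0.05, 0, 0, 0, 0.5],
    [0, 0, -0.09, 0, 0, 0, 0.5],
    [0, 0, -0.13, 0, 0, 0, 0.5],
    [0, 0, -0.13, 0, 0, 0, 0.5],
    [0, 0, -0.13, 0, 0, 0, 0.5],
    [0, 0, -0.13, 0, 0, 0, 0.5]
  ]
}}

```text
time_s: 22.83
tcp_pos: [0.4661, -0.2426, 0.1588]
orientation: [3.14, 0.103, 0.001]
ft_force: [0.5, -0.2, -1.2]
opening: 0.753
gripper_force: 0.0
```

Run:
```python
from h import *
to(.5251,.2339,.15,-5.7)
to(.5251,.2339,.15,-5.7)
```

```text
to (0.5251, 0.2339, 0.15) shift mm [  90.1 -471.6    8.7] turn [ 0.02 -0.02  9.46]
to (0.5251, 0.2339, 0.15) shift mm [  90.1 -471.6    8.7] turn [ 0.02 -0.02  9.46]
```

{"name": "jog_arm", "arguments": {
  "commands": [
    [0.0075, -0.0393, 0, 0, 0, 3, 0.3],
    [0.015, -0.0786, 0, 0, 0, 6, 0.3],
    [0.0225, -0.1179, 0, 0, 0, 9.5, 0.3],
    [0.03, -0.1572, 0, 0, 0, 9.5, 0.3],
    [0.0375, -0.1965, 0, 0, 0, 9.5, 0.3],
    [0.045, -0.2358, 0, 0, 0, 9.5, 0.3],
    [0.0525, -0.2751, 0, 0, 0, 9.5, 0.3],
    [0.06, -0.3144, 0, 0, 0, 9.5, 0.3],
    [0.0675, -0.3537, 0, 0, 0, 9.5, 0.3],
    [0.068, -0.355, 0, 0, 0, 9.5, 0.3]
  ]
}}

```text
time_s: 23.67
tcp_pos: [0.5102, 0.1242, 0.1578]
orientation: [-3.135, 0.145, 0.002]
ft_force: [-1.5, 0.1, -0.2]
opening: 0.648
gripper_force: 0.0
```

Run:
```python
from h import *
to(.5251,.2339,.15,-5.7)
```

```text
to (0.5251, 0.2339, 0.15) shift mm [   4.8 -110.6    8.1] turn [-0.17  0.09  0.42]
```

{"name": "jog_arm", "arguments": {
  "commands": [
    [0.002, -0.035, 0.004, 0, 0, 0, 0.3],
    [0.004, -0.07, 0.008, 0, 0, 0, 0.3],
    [0.005, -0.1, 0.008, 0, 0, 0, 0.3],
    [0.005, -0.115, 0.008, 0, 0, 0, 0.3],
    [0.005, -0.115, 0.008, 0, 0, 0, 0.3],
    [0.005, -0.115, 0.008, 0, 0, 0, 0.3],
    [0.005, -0.115, 0.008, 0, 0, 0, 0.3]
  ]
}}

```text
time_s: 24.25
tcp_pos: [0.5268, 0.229, 0.1496]
orientation: [3.136, -0.158, -0.003]
ft_force: [0.6, -0.1, 0.3]
opening: 0.648
gripper_force: 0.0
```

Run:
```python
from h import *
to(.5251,.2339,.009,-5.73)
p=snapshot("wrist"); save(p,"w5")
c=np.array([.5251,.2339]); a=np.radians(-5.73); d=np.array([np.cos(a),np.sin(a)]); n=np.array([-d[1],d[0]])
for k,m in ((.035,.01),(.035,-.01),(-.035,.01),(-.035,-.01)): print("bar",proj(p,np.r_[c+k*d+m*n,.042]))
print("hole",proj(p,np.r_[c+.135*d,.006]))
for m in(.028,-.028): print("corner",proj(p,np.r_[c+.155*d+m*n,.006]))
```

```text
to (0.5251, 0.2339, 0.009) shift mm [ -1.9  -4.9 140.6] turn [ 0.07  0.1  -0.02]
bar [290.3754 184.8599]
bar [322.643  184.8318]
bar [292.3825 287.0555]
bar [321.9649 287.0221]
hole [306.3742  14.5552]
corner [260.0247 -22.4598]
corner [352.2828 -22.4916]
```

View pics/w5.png

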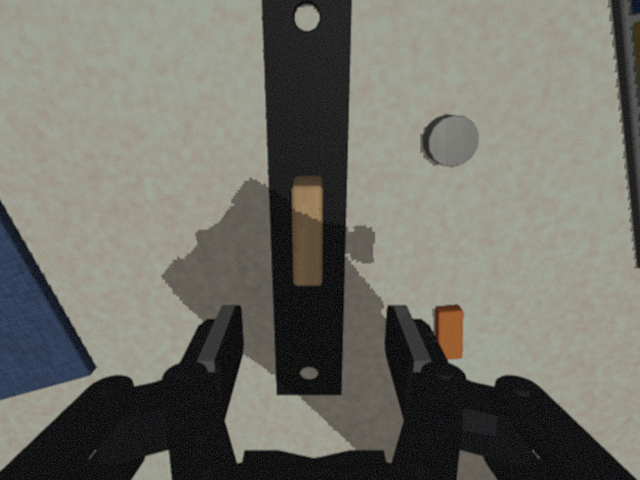

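The bar's top spans columns 292–323 and ends at row 287, and the far hole is at (307,17). That is within about 1.5 mm of prediction, so I'll go down and grip the bar.

{"name": "jog_arm", "arguments": {
  "commands": [
    [-0.002, -0.005, 0.035, 0, 0, 0, 0.3],
    [-0.002, -0.005, 0.07, 0, 0, 0, 0.3],
    [-0.002, -0.005, 0.1, 0, 0, 0, 0.3],
    [-0.002, -0.005, 0.125, 0, 0, 0, 0.3],
    [-0.002, -0.005, 0.136, 0, 0, 0, 0.3],
    [-0.002, -0.005, 0.139, 0, 0, 0, 0.3],
    [-0.002, -0.005, 0.139, 0, 0, 0, -1],
    [-0.002, -0.005, 0.139, 0, 0, 0, -1],
    [-0.002, -0.005, 0.139, 0, 0, 0, -1],
    [-0.002, -0.005, 0.139, 0, 0, 0, -1]
  ]
}}

```text
time_s: 25.13
tcp_pos: [0.5269, 0.2356, 0.0135]
orientation: [-3.137, 0.158, -0.004]
ft_force: [-0.7, -1.6, 9.2]
opening: 0.225
gripper_force: 59.9
```

{"name": "jog_arm", "arguments": {
  "commands": [
    [0, 0, 0, 0, 0, 0, -1],
    [0, 0, 0, 0, 0, 0, -1],
    [0, 0, 0, 0, 0, 0, -1],
    [0, 0, 0, 0, 0, 0, -1],
    [0, 0, 0, 0, 0, 0, -1],
    [0, 0, 0, 0, 0, 0, -1]
  ]
}}

```text
time_s: 25.63
tcp_pos: [0.5269, 0.2356, 0.0135]
orientation: [-3.137, 0.158, -0.004]
ft_force: [-0.8, -1.2, 8.3]
opening: 0.224
gripper_force: 59.9
```

{"name": "jog_arm", "arguments": {
  "commands": [
    [0, 0, -0.01, 0, 0, 0, -1],
    [0, 0, -0.025, 0, 0, 0, -1],
    [0, 0, -0.045, 0, 0, 0, -1],
    [0, 0, -0.07, 0, 0, 0, -1],
    [0, 0, -0.095, 0, 0, 0, -1],
    [0, 0, -0.12, 0, 0, 0, -1],
    [0, 0, -0.14, 0, 0, 0, -1],
    [0, 0, -0.15, 0, 0, 0, -1],
    [0, 0, -0.15, 0, 0, 0, -1],
    [0, 0, -0.15, 0, 0, 0, -1]
  ]
}}

```text
time_s: 26.47
tcp_pos: [0.5258, 0.2351, 0.1619]
orientation: [-3.137, 0.157, -0.001]
ft_force: [0.9, 0.4, -2.9]
opening: 0.221
gripper_force: 58.9
```

Run:
```python
from h import *
to(.5480,-.2363,.162,3.75)
```

```text
to (0.548, -0.2363, 0.162) shift mm [ 69.2 466.8  -0.1] turn [-0.01 -0.05 -9.49]
```

{"name": "jog_arm", "arguments": {
  "commands": [
    [0.001, 0.008, 0, 0, 0, -1, -1],
    [0.003, 0.024, 0, 0, 0, -2, -1],
    [0.006, 0.045, 0, 0, 0, -3, -1],
    [0.01, 0.07, 0, 0, 0, -4, -1],
    [0.014, 0.097, 0, 0, 0, -5, -1],
    [0.018, 0.125, 0, 0, 0, -6, -1],
    [0.023, 0.153, 0, 0, 0, -7, -1],
    [0.027, 0.181, 0, 0, 0, -8, -1],
    [0.031, 0.209, 0, 0, 0, -9, -1],
    [0.035, 0.237, 0, 0, 0, -9.5, -1]
  ]
}}

```text
time_s: 27.3
tcp_pos: [0.5359, -0.0055, 0.1602]
orientation: [-3.14, -0.105, 0.004]
ft_force: [1.3, -0.8, -1.9]
opening: 0.223
gripper_force: 58.9
```

Run:
```python
from h import *
to(.5480,-.2363,.162,3.75)
```

```text
to (0.548, -0.2363, 0.162) shift mm [ -3.4 231.1  -1.9] turn [-0.02  0.14  0.08]
```

{"name": "jog_arm", "arguments": {
  "commands": [
    [0, 0.028, 0, 0, 0, 0, -1],
    [-0.001, 0.056, 0, 0, 0, 0, -1],
    [-0.002, 0.084, 0, 0, 0, 0, -1],
    [-0.002, 0.112, 0, 0, 0, 0, -1],
    [-0.003, 0.14, 0, 0, 0, 0, -1],
    [-0.003, 0.167, 0, 0, 0, 0, -1],
    [-0.003, 0.192, 0, 0, 0, 0, -1],
    [-0.003, 0.21, 0, 0, 0, 0, -1],
    [-0.003, 0.222, 0, 0, 0, 0, -1],
    [-0.003, 0.228, 0, 0, 0, 0, -1]
  ]
}}

```text
time_s: 28.13
tcp_pos: [0.5481, -0.2331, 0.1602]
orientation: [-3.139, -0.101, 0.003]
ft_force: [-0.7, -0.8, -2.0]
opening: 0.224
gripper_force: 58.9
```

{"name": "jog_arm", "arguments": {
  "commands": [
    [0, 0, 0, 0, 0, 0, -1],
    [0, 0, 0, 0, 0, 0, -1],
    [0, 0, 0, 0, 0, 0, -1],
    [0, 0, 0, 0, 0, 0, -1]
  ]
}}

```text
time_s: 28.47
tcp_pos: [0.5491, -0.2304, 0.1617]
orientation: [-3.139, -0.106, -0.0]
ft_force: [0.5, -0.4, -1.6]
opening: 0.219
gripper_force: 58.9
```

Run:
```python
from h import *
to(.5480,-.2363,.162,3.75); print(get_state()["tcp_pos"])
p=snapshot("wrist"); save(p,"w6"); s=snapshot("scene"); save(s,"s6"); t=snapshot("top")
m=np.zeros((600,800,3),np.uint8)
A=s["frame"][250:450,130:370]; A=cv2.resize(A,(480,400)); m[:400,:480]=A[:,:,::-1]
B=t["frame"][100:360,420:530]; B=cv2.resize(B,(254,600)); m[:,500:754]=B[:,:,::-1]
cv2.imwrite("pics/c6.png",cv2.convertScaleAbs(m,alpha=1.4))
```

```text
to (0.548, -0.2363, 0.162) shift mm [-1.5  5.8 -0.3] turn [-0.02 -0.    0.11]
[ 0.5491 -0.2304  0.1617]
```

View pics/w6.png

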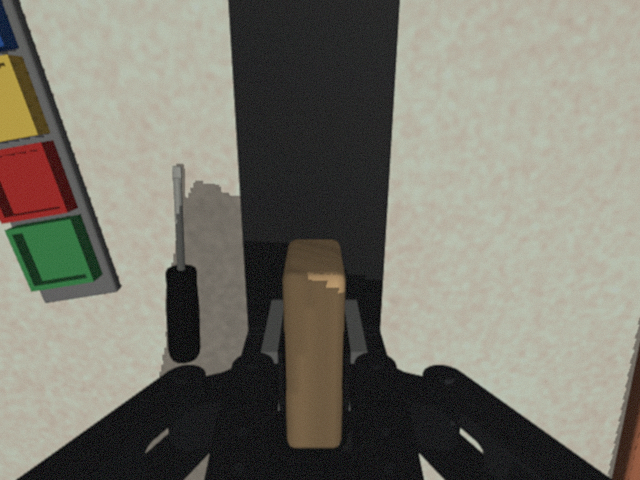

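View pics/c6.png

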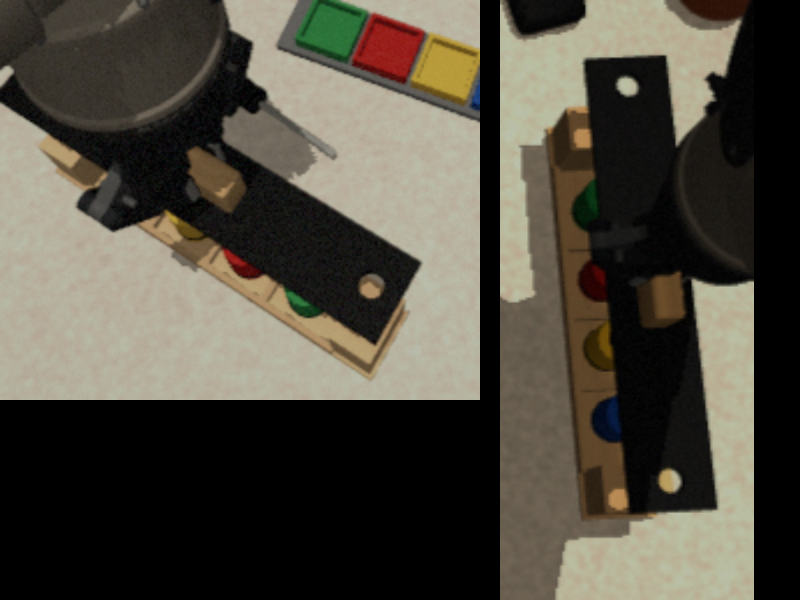

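The pods all stand in their nests: green, red, yellow, blue from far to near. Both cover holes show in the top view, so I'll measure them precisely.

```bash
cat >> h.py <<'E'
def holes(p,guess):
    g=cv2.cvtColor(p["frame"],cv2.COLOR_RGB2GRAY); st=get_state(); z=st["tcp_pos"][2]-.0135+.003; out=[]
    for u,v in guess:
        u,v=int(u),int(v); w=9; c=g[v-w:v+w+1,u-w:u+w+1].astype(np.uint8)
        _,b=cv2.threshold(c,0,255,cv2.THRESH_BINARY|cv2.THRESH_OTSU)
        n,l,s,ct=cv2.connectedComponentsWithStats(b); k=min(range(1,n),key=lambda i:np.hypot(*(ct[i]-w)))
        uv=ct[k]+[u-w,v-w]; q=ray(p,uv,z); print("hole",uv,"area",s[k][4],q); out.append(q)
    d=out[0]-out[1]; mid=(out[0]+out[1])/2; print("mid",mid,"len",np.hypot(*d[:2]),"yaw",np.degrees(np.arctan2(d[1],d[0])),"tcp",st["tcp_pos"])
    return mid
E
python3 - <<'E'
from h import *
holes(snapshot("top"),[(474.7,137),(493.3,308)])
E
```

```text
hole [475.     137.1562] area 64 [ 0.6821 -0.2223  0.1514]
hole [493.2976 307.9167] area 84 [ 0.4129 -0.2405  0.1514]
mid [ 0.5475 -0.2314  0.1514] len 0.2697886554059186 yaw 3.878552267187647 tcp [ 0.549  -0.2313  0.1619]
```

{"name": "jog_arm", "arguments": {
  "commands": [
    [0, 0.005, 0.005, 0, 0, 0.1, -1],
    [0, 0.005, 0.015, 0, 0, 0.1, -1],
    [0, 0.005, 0.028, 0, 0, 0.1, -1],
    [0, 0.005, 0.04, 0, 0, 0.1, -1],
    [0, 0.005, 0.05, 0, 0, 0.1, -1],
    [0, 0.005, 0.056, 0, 0, 0.1, -1],
    [0, 0.005, 0.057, 0, 0, 0.1, -1],
    [0, 0.005, 0.057, 0, 0, 0.1, -1],
    [0, 0.005, 0.057, 0, 0, 0.1, -1]
  ]
}}

```text
time_s: 29.42
tcp_pos: [0.5495, -0.2367, 0.105]
orientation: [3.14, 0.101, 0.001]
ft_force: [-0.5, -0.2, -2.3]
opening: 0.222
gripper_force: 58.9
```

Run:
```python
from h import *
t=snapshot("top"); z=get_state()["tcp_pos"][2]-.0135+.003
m=np.array([.5479,-.2359]);a=np.radians(3.75);d=np.array([np.cos(a),np.sin(a)])
G=[proj(t,np.r_[m+k*d,z]) for k in(.135,-.135)]; print(G)
B=t["frame"]
C=[cv2.resize(B[int(v)-20:int(v)+20,int(u)-20:int(u)+20,::-1],(390,390),interpolation=cv2.INTER_CUBIC) for u,v in G]
cv2.imwrite("pics/c7.png",cv2.convertScaleAbs(np.hstack(C),alpha=2))
holes(t,G)
```

```text
[array([468.6928, 148.744 ]), array([485.156 , 309.8791])]
hole [469.125  148.5536] area 56 [ 0.683  -0.2278  0.0947]
hole [485.7619 309.8571] area 63 [ 0.4132 -0.2457  0.0947]
mid [ 0.5481 -0.2368  0.0947] len 0.2703129029607975 yaw 3.7944042309229316 tcp [ 0.5496 -0.2368  0.1052]
```

View pics/c7.png

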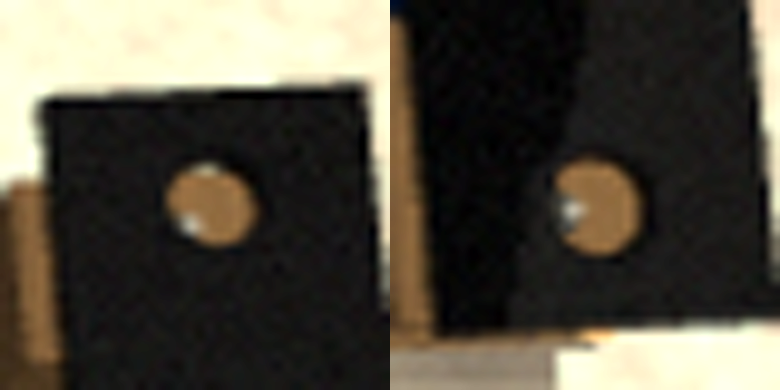

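The pin tips (bright spots at (190,222) and (572,210)) appear in both holes, left of and below centre by the expected parallax. The plate is about 1 mm too far towards -y, so I'll correct that and lower slowly.

{"name": "jog_arm", "arguments": {
  "commands": [
    [0, -0.001, 0.002, 0, 0, 0, -1],
    [0, -0.001, 0.005, 0, 0, 0, -1],
    [0, -0.001, 0.008, 0, 0, 0, -1],
    [0, -0.001, 0.011, 0, 0, 0, -1],
    [0, -0.001, 0.013, 0, 0, 0, -1],
    [0, -0.001, 0.015, 0, 0, 0, -1],
    [0, -0.001, 0.017, 0, 0, 0, -1],
    [0, -0.001, 0.019, 0, 0, 0, -1],
    [0, -0.001, 0.02, 0, 0, 0, -1],
    [0, -0.001, 0.02, 0, 0, 0, -1]
  ]
}}

```text
time_s: 30.3
tcp_pos: [0.5491, -0.2357, 0.0845]
orientation: [-3.14, -0.101, 0.0]
ft_force: [-0.1, 0.8, -2.6]
opening: 0.222
gripper_force: 58.9
```

{"name": "jog_arm", "arguments": {
  "commands": [
    [0, 0, 0.002, 0, 0, 0, -1],
    [0, 0, 0.004, 0, 0, 0, -1],
    [0, 0, 0.006, 0, 0, 0, -1],
    [0, 0, 0.007, 0, 0, 0, -1],
    [0, 0, 0.008, 0, 0, 0, -1],
    [0, 0, 0.0085, 0, 0, 0, -1],
    [0, 0, 0.0085, 0, 0, 0, -1],
    [0, 0, 0.0085, 0, 0, 0, -1]
  ]
}}

```text
time_s: 30.97
tcp_pos: [0.5492, -0.2357, 0.0762]
orientation: [-3.14, -0.101, 0.0]
ft_force: [0.2, 0.3, -2.9]
opening: 0.226
gripper_force: 58.9
```

{"name": "jog_arm", "arguments": {
  "commands": [
    [0, 0, 0.0005, 0, 0, 0, -1],
    [0, 0, 0.001, 0, 0, 0, -1],
    [0, 0, 0.0015, 0, 0, 0, -1],
    [0, 0, 0.002, 0, 0, 0, -1],
    [0, 0, 0.002, 0, 0, 0, -1]
  ]
}}

```text
time_s: 31.38
tcp_pos: [0.5493, -0.2358, 0.0755]
orientation: [3.139, 0.1, 0.001]
ft_force: [-9.4, 3.1, 19.8]
opening: 0.223
gripper_force: 62.0
```

Contact came at the predicted height, with the plate on the posts. I'll unload it and release.

{"name": "jog_arm", "arguments": {
  "commands": [
    [0, 0, -0.001, 0, 0, 0, -1],
    [0, 0, -0.001, 0, 0, 0, -0.5],
    [0, 0, -0.001, 0, 0, 0, -0.3],
    [0, 0, -0.001, 0, 0, 0, 0],
    [0, 0, -0.001, 0, 0, 0, 0.3],
    [0, 0, -0.001, 0, 0, 0, 0.3],
    [0, 0, -0.001, 0, 0, 0, 0.3],
    [0, 0, -0.001, 0, 0, 0, 0.3],
    [0, 0, -0.001, 0, 0, 0, 0.3]
  ]
}}

```text
time_s: 32.13
tcp_pos: [0.5492, -0.2357, 0.0752]
orientation: [-3.14, -0.101, 0.0]
ft_force: [1.2, 0.3, -0.1]
opening: 0.647
gripper_force: 0.0
```

{"name": "jog_arm", "arguments": {
  "commands": [
    [0, 0, -0.01, 0, 0, 0, 0.3],
    [0, 0, -0.03, 0, 0, 0, 0.3],
    [0, 0, -0.06, 0, 0, 0, 0.3],
    [0, 0, -0.1, 0, 0, 0, 0.3],
    [0, 0, -0.13, 0, 0, 0, 0.3],
    [0, -0.04, -0.14, 0, 0, 0, 0.3],
    [0, -0.08, -0.14, 0, 0, 0, 0.3],
    [0, -0.12, -0.14, 0, 0, 0, 0.3],
    [0, -0.16, -0.14, 0, 0, 0, 0.3],
    [0, -0.2, -0.14, 0, 0, 0, 0.3]
  ]
}}

```text
time_s: 32.97
tcp_pos: [0.536, -0.0344, 0.2163]
orientation: [3.14, 0.1, 0.002]
ft_force: [1.3, -0.6, 0.3]
opening: 0.651
gripper_force: 0.0
```

{"name": "jog_arm", "arguments": {
  "commands": [
    [0, -0.04, 0, 0, 0, 0, 0.3],
    [0, -0.08, 0, 0, 0, 0, 0.3],
    [0, -0.12, 0, 0, 0, 0, 0.3],
    [0, -0.12, 0, 0, 0, 0, 0.3],
    [0, -0.12, 0, 0, 0, 0, 0.3],
    [0, -0.12, 0, 0, 0, 0, 0.3]
  ]
}}

```text
time_s: 33.47
tcp_pos: [0.5287, 0.0834, 0.2158]
orientation: [3.14, 0.101, 0.001]
ft_force: [-0.5, -0.7, 0.2]
opening: 0.648
gripper_force: 0.0
```

Run:
```python
from h import *
s=snapshot("scene"); t=snapshot("top")
m=np.zeros((600,800,3),np.uint8)
m[:400,:480]=cv2.resize(s["frame"][280:450,130:350],(480,400))[:,:,::-1]
m[:,500:754]=cv2.resize(t["frame"][100:360,420:530],(254,600))[:,:,::-1]
cv2.imwrite("pics/c8.png",cv2.convertScaleAbs(m,alpha=1.6))
mm=np.array([.5479,-.2359]);a=np.radians(3.75);d=np.array([np.cos(a),np.sin(a)]);n=np.array([-d[1],d[0]])
for k,j in((.155,.028),(.155,-.028),(-.155,-.028),(-.155,.028)):
  q=proj(t,np.r_[mm+k*d+j*n,.068]); print(((q-[420,100])*2.309+[500,0]).round())
```

```text
[564. 101.]
[638.  97.]
[682. 513.]
[603. 517.]
```

View pics/c8.png

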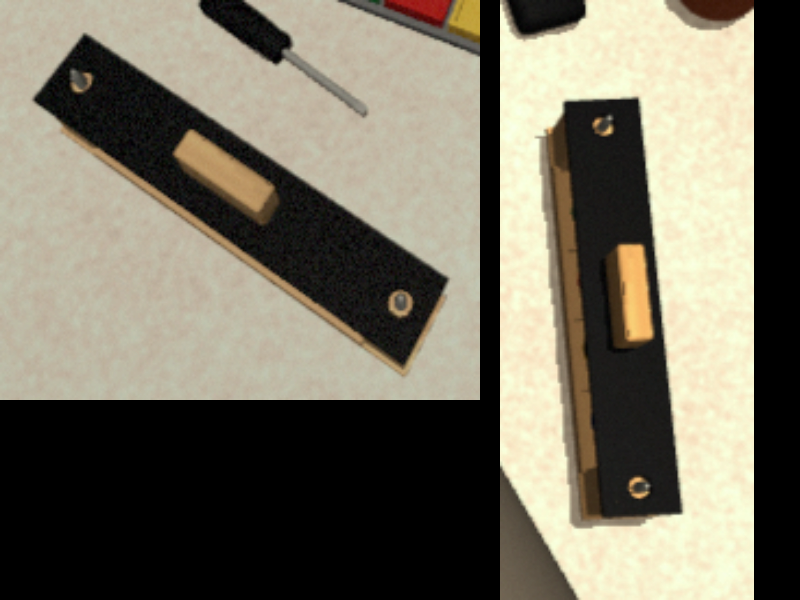

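The cover lies flat with both pins standing through its holes, at (603,125) and (639,487). Its corners match the predicted seated outline, and the gripper is clear.

```bash
python3 -c "
from bench import hand_in; print(hand_in())"
```

```text
the job is handed in; nothing more can be done
None
```

The four pods stand in the jig in reverse order (green, red, yellow, blue from the far end to the near end), the cover lies flat on both end posts over both dowel pins, and the job was handed in after about 34 s of the 144 s allowed; no verdict was returned.

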